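# Set the frame joiner's fence and shut its nail magazine

## Task

Get the bench frame joiner ready for the next frame: turn its handwheel until the yellow fence pointer lines up with the red index on the scale (the green one belongs to another moulding), and slide the steel cover fully shut over the V-nail magazine. Shift the fence only through the handwheel, never by pushing the fence or its pointer, and leave the frame weight, brass clip, glazing tool and mallet where they lie.

Things in the scene. Friction and masses are not known exactly. Their poses are not given: they have to be found in the camera images.
- joiner: Bench-top frame joiner, fixed to the bench: blue housing, aluminium deck whose top is 100 mm above the bench, spanning x -215 to 225, y -220 to 220 mm of this frame. Origin on the bench under it; x points from its front (robot side) to its back, y to its left, z up. Magazine slot in the deck at x -125 to -5, y -21 to 21. Lever at the right rear flank, up to z 293, outside y -218.
- clamp_pad (a point): Centre of the underside of the joiner's fixed clamp pad (black rubber, 34 mm across), 204 mm above the bench, at x 30, y 0 of the joiner. Its blue arm runs from x 10 back to the column at x 165 to 215; arm 38 mm wide, 240 to 272 mm above the bench, clamp knob on it to 302 mm; column 50 x 50 mm, 285 mm tall. Keep clear.
- wheel_axis (a point): Point on the handwheel's upright axis, at the height of the rim's top (132 mm above the bench; the hub rises to 136). It lies at x 20, y 172 mm of the joiner. The wheel is 108 mm across and lies level.
- wheel_handle (a point): Middle of the red upright handle on the handwheel (18 mm in diameter, 131 to 187 mm above the bench; this point at 159 mm). It circles 47 mm from wheel_axis as the wheel turns.
- handwheel (a joint): Angle of the handwheel in rad, 0 to 5, growing counter-clockwise seen from above. Pinion and rack: each rad moves fence and pointer 12 mm along the joiner's x, counter-clockwise to the back (+x), clockwise to the front. About 3 N at the handle turns it; it stays where it is left.
- fence: Steel V fence on its slide: two wings (130 x 12 x 45 mm, tops 146 mm above the bench) spreading forward at 45 degrees, cross bar behind, rack at the left; travels 60 mm along the joiner's x. Origin: apex of the V, at deck height. To be moved by the handwheel only.
- pointer_tip (a point): Tip of the yellow pointer (19 mm wide) that the fence carries over the white scale at the joiner's right rear (scale x 70 to 160, y -192 to -142 mm). It points to the joiner's right (-y); tip 116 mm above the bench, moving along the joiner's x at y -160 mm.
- red_index: Red index (19 x 44 x 14 mm, pointed nib, brass screw) clamped fixed on the scale, nearer its front or its back end. The nib points to the joiner's +y, at the pointer. Origin under the nib's tip, 106 mm above the bench, at y -164 mm of the joiner; axes parallel to the joiner's. The mark: bring pointer_tip to the same x (joiner's axes) as this origin.
- green_index: Green index of the same shape on the same rail, for another moulding; which of the two stands nearer the front differs. Not the mark to use.
- cover (a joint): Opening of the magazine cover in m: 0 fully shut (against its stop), up to 0.080 pulled open towards the front. Slides along the joiner's x; pushing it to the joiner's +x shuts it; about 2.5 N of friction, stays where left.
- cover_tab (a point): Top middle of the finger tab standing on the cover (52 mm wide along the joiner's y, 6 mm thick, 24 mm above the cover, top 128 mm above the bench). Cover: steel plate 130 x 57 x 4 mm, top 104 mm above the bench, between gibs 8 mm tall. With the cover shut this point is at x -60, y 0 of the joiner.
- frame_weight: Blue cast iron frame weight with a bow handle, 120 x 60 x 64 mm, on the bench to the right. Origin under its centre. Leave alone.
- offset_clip: Brass offset clip, 64 x 18 x 12 mm, lying on the left front of the deck. Origin under its centre. Leave alone.
- glazing_tool: Red plastic glazing tool, 146 x 30 x 12 mm, lying on the right front of the deck. Origin under its middle. Leave alone.
- mallet: Hickory mallet, about 290 mm long, head 65 x 110 x 64 mm at its +x end, lying on the bench to the left. Origin under it, about 120 mm from the head's middle. Leave alone.

How it is judged (in metres and radians):
At the end, for the whole second after the job is handed in: The pointer tip stands within 3 mm of the red index's tip along the scale, with the handwheel at rest, and the magazine cover is shut to within 3 mm of its stop (x of pointer_tip in the frame of red_index between -0.003 and 0.003 m and value of joint cover below 0.003 m and velocity of joint handwheel between -0.05 and 0.05 rad/s); the robot touches nothing.
It fails at once if the robot pushes the fence or its pointer directly (more than 2 N) (contact force between any of the fingers, the arm and fence above 2 N).
It fails at once if the frame weight, brass clip, glazing tool or mallet is moved more than 15 mm (distance of any of frame_weight, offset_clip, glazing_tool, mallet from where it was at the start of the episode above 0.015 m).
It also fails if it takes over 48 s, if anything falls off the work surface, if the arm or the gripper's body presses on something with over 40 N, if the wrist force passes 120 N, or if a joint passes its speed limit or range.

## Robot

A 6-joint arm with a two-finger parallel gripper is mounted at the origin on the work surface. World frame = base frame: x ahead of the robot, y to its left, z up, the work surface at z = 0. Lengths are in m, angles in degrees, forces in N, time in s.
With the tool pointing down it reaches from about 0.325 to 0.85 m from the base axis. Payload 15.5 kg.
Tool frame: the origin (TCP) lies midway between the tips of the shut fingers; the grasp point (between the pads) lies 19 mm behind it; y points along the fingers, x is the direction in which the jaws open and shut, and the axes are right-handed (so a half turn about y gives the same grasp; the last joint's range is limited). The gripper opens to 91 mm and grips with 3 to 60 N. Pads are 32 mm wide; open, the fingers measure 118 mm over their backs; the gripper's body (76 mm by 178 mm) begins 60 mm behind the grasp point.
Start: joints at [-71.534, 28.281, 77.091, -0, 74.628, -5.472], TCP at [0.254, -0.571, 0.214] pointing down, gripper open.
Joint ranges: [-166.48, 166.48], [-47.26, 123.95], [12.59, 153.08], [-70.14, 250.14], [6.76, 159.57], [-176.63, 176.63]. Speed limits (degrees/s): [108.29, 108.29, 147.25, 172.46, 172.46, 172.46].

## Interface

Orientations are given as a 3x3 rotation matrix whose columns are the frame's x, y, z axes.
In Python, from bench import ctrl gives the robot as it stands. The module is installed in compiled form; this text tells all that it offers. Calls block until the motion is done:
- ctrl.goto(position, orientation): joint-space move of the TCP to a pose.
- ctrl.move_l(position, vel=0.15, ori=None, contact_N=None): straight line of the TCP; ori=None keeps the orientation; vel is the mean speed in m/s. With contact_N (N) it stops when the force on the tool has changed by that much, and returns True; else False.
- ctrl.movej(angles): joint-space move.
- ctrl.command_gripper(opening): opening from 0.0 (shut) to 1.0 (fully open); the grip force is fixed at half the most; returns when the fingers have stopped.
- ctrl.sleep(seconds).
- ctrl.ik(position, orientation): joint angles nearest the present ones, or None.
- ctrl.read_camera(name): name is "scene" or "top"; returns the picture (420x560x3 uint8, blue, green, red); there is no depth.
- ctrl.camera_params(name): a dict with "fx", "fy", "cx", "cy" (pixels), "D" ([k1, k2, p1, p2, k3] as OpenCV has them; the pictures are not rectified), "pose" (4x4, takes a point from camera to world coordinates). Camera axes: x right, y up, looking along -z (the intrinsics and any distortion apply to the point x, -y, -z); pixel columns grow to the right and rows downward; lengths in m; the calibration is good to about 2 mm. A picture is of the moment at which its call begins. camera_params takes no time and is no camera call.
A pose or a line that the arm cannot do raises ctrl.MotionError and nothing moves.
- ctrl.sign_off(): hands the job in, once; it reports no verdict.
Readings, each from a call of its own:
- ctrl.current_t(): time.
- ctrl.current_q(): joint angles.
- ctrl.current_dq(): joint speeds.
- ctrl.current_effort(): joint torques, N m.
- ctrl.current_tool_pos(): TCP position.
- ctrl.current_eef_rot(): TCP orientation.
- ctrl.current_contact_force(): force on the tool from outside, world axes, zero at the start.
- ctrl.current_wrist_torque(): the same for the moment, N m.
- ctrl.current_grip_width(): opening from 0.0 (shut) to 1.0 (fully open).
Only numpy, scipy, OpenCV 4.12 (cv2) and the standard library are available. Lean on these libraries where they do the work, as an engineer would, in place of code of your own. Each camera call takes 0.05 s, during which the arm holds its last target.

## Working session

There is one attempt and no reset: what is moved stays moved. The work goes in short steps, each a Python script; the robot and the scene stay as the last script left them, time stands still between calls to the robot, and variables do not carry over. Pictures are saved under pics/ and viewed, and the job is handed in when it is done.

```bash
mkdir -p pics; python3 - <<'E'
from bench import ctrl
import cv2,numpy as np
for n in("scene","top"):
    im=ctrl.read_camera(n); cv2.imwrite(f"pics/{n}0.png",im); p=ctrl.camera_params(n)
    print(n,{k:np.round(v,4).tolist() for k,v in p.items()})
print(ctrl.current_t(),ctrl.current_eef_rot())
E
```

```text
scene {'fx': 413.3747, 'fy': 413.3747, 'cx': 274.7148, 'cy': 216.2965, 'D': [-0.0938, 0.0, 0.0, 0.0, 0.0], 'pose': [[0.1851, -0.6086, 0.7716, 1.5527], [0.9826, 0.1011, -0.156, -0.1756], [0.0169, 0.787, 0.6167, 0.9191], [0.0, 0.0, 0.0, 1.0]]}
top {'fx': 384.451, 'fy': 384.451, 'cx': 289.4864, 'cy': 215.5996, 'D': [-0.01, 0.0, 0.0, 0.0, 0.0], 'pose': [[-0.0095, 0.9929, -0.1186, 0.4894], [-0.9999, -0.0081, 0.0128, 0.0175], [0.0117, 0.1187, 0.9929, 1.0964], [0.0, 0.0, 0.0, 1.0]]}
0.1 [[ 4.05779287e-01 -3.62238251e-04  9.13971027e-01]
 [-9.13970405e-01  1.07184904e-03  4.05779436e-01]
 [-1.12662780e-03 -9.99999360e-01  1.03859100e-04]]
```

View pics/scene0.png

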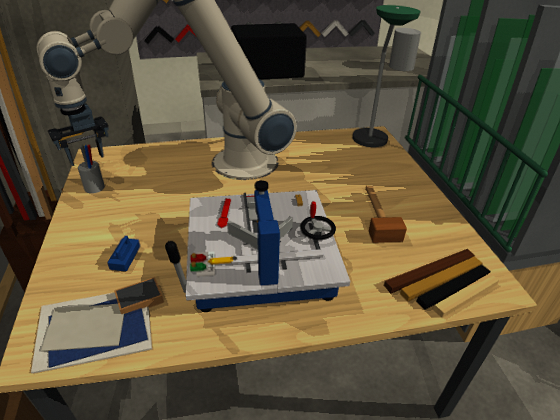

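View pics/top0.png

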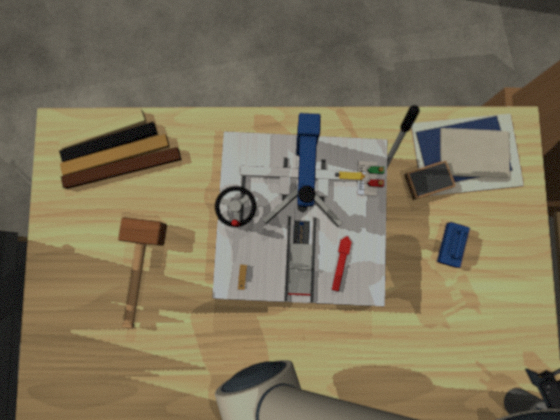

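```bash
python3 - <<'E'
import cv2
a=cv2.imread("pics/top0.png")[110:320,200:420]
cv2.imwrite("pics/tc.png",cv2.resize(a[:, :],None,fx=2.8,fy=2.8,interpolation=cv2.INTER_CUBIC))
b=cv2.imread("pics/top0.png")[125:245,210:390]
cv2.imwrite("pics/tc2.png",cv2.resize(b,None,fx=4.4,fy=4.4,interpolation=cv2.INTER_CUBIC))
c=cv2.imread("pics/scene0.png")[175:315,160:360]
cv2.imwrite("pics/sc.png",cv2.resize(c,None,fx=4,fy=4,interpolation=cv2.INTER_CUBIC))
E
```

```text
(no output)
```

View pics/tc.png

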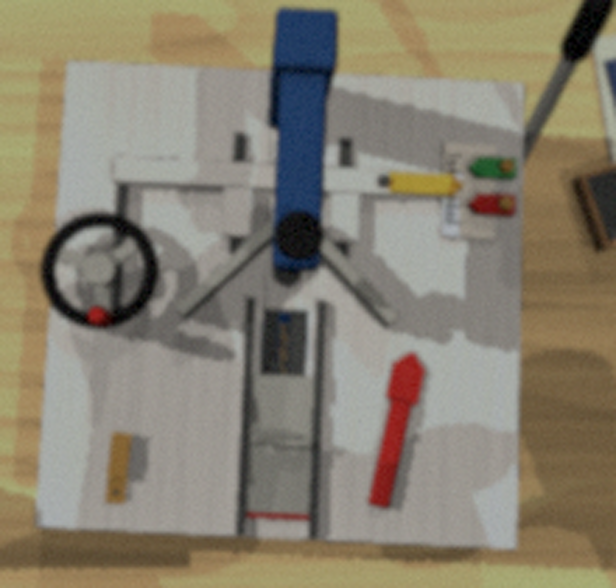

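View pics/tc2.png

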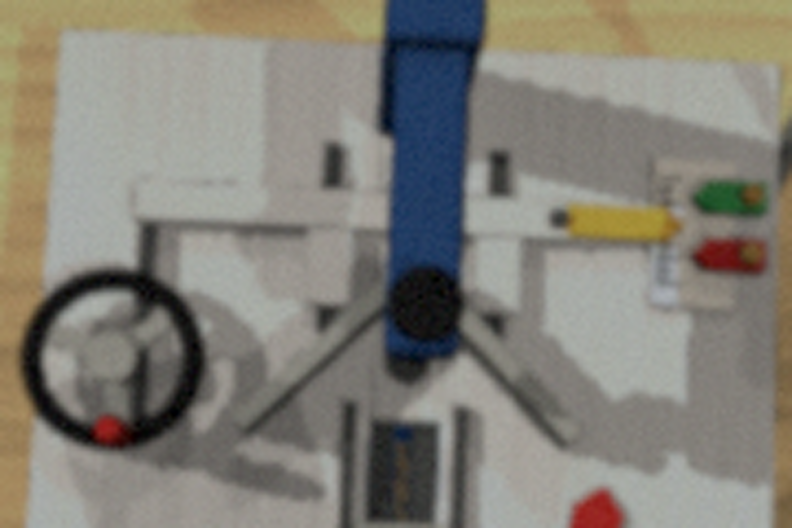

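View pics/sc.png

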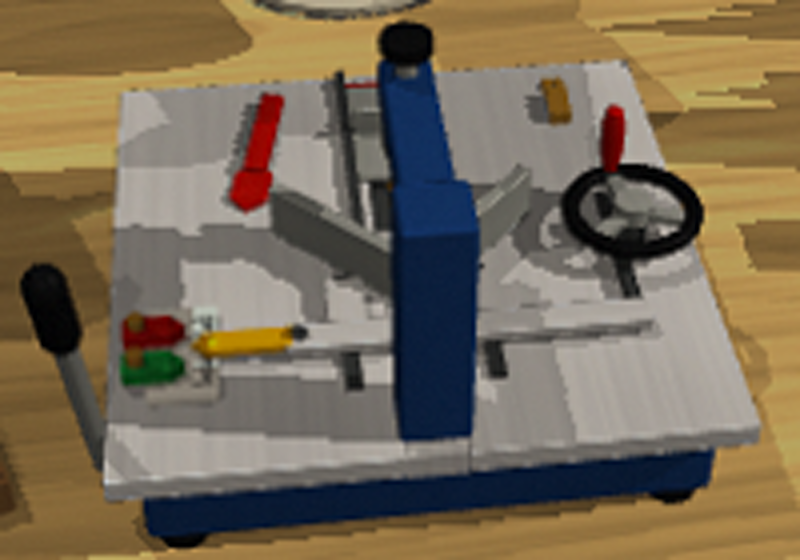

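```bash
cat > h.py <<'E'
import cv2,numpy as np
from bench import ctrl
from scipy.optimize import least_squares
def ray(cam,uv):
    p=ctrl.camera_params(cam);K=np.array([[p['fx'],0,p['cx']],[0,p['fy'],p['cy']],[0,0,1]])
    q=cv2.undistortPoints(np.array([[uv]],float),K,np.array(p['D'],float))[0,0]
    T=np.array(p['pose']);return T[:3,3],T[:3,:3]@np.array([q[0],-q[1],-1])
def onz(cam,uv,z):
    o,d=ray(cam,uv);return o+d*(z-o[2])/d[2]
def proj(cam,P):
    p=ctrl.camera_params(cam);K=np.array([[p['fx'],0,p['cx']],[0,p['fy'],p['cy']],[0,0,1]]);T=np.array(p['pose'])
    c=(np.atleast_2d(P)-T[:3,3])@T[:3,:3]; c=c*[1,-1,-1]
    return cv2.projectPoints(c,np.zeros(3),np.zeros(3),K,np.array(p['D'],float))[0][:,0]
def J2W(s,P):
    P=np.atleast_2d(P);c,n=np.cos(s[2]),np.sin(s[2])
    return np.c_[s[0]+c*P[:,0]-n*P[:,1],s[1]+n*P[:,0]+c*P[:,1],P[:,2]]
def W2J(s,P):
    c,n=np.cos(s[2]),np.sin(s[2]);d=np.asarray(P,float)-[s[0],s[1],0]
    return np.array([c*d[0]+n*d[1],-n*d[0]+c*d[1],d[2]])
def up(x,y,f,ox,oy): return ((x+.5)/f-.5+ox,(y+.5)/f-.5+oy)
E
python3 - <<'E'
from h import *
C=np.array([[.225,.22,.1],[.225,-.22,.1],[-.215,-.22,.1],[-.215,.22,.1]])
U=np.array([up(*q,2.8,200,110) for q in[(67,61),(523,84),(517,548),(38,527)]])
S=np.array([up(*q,4,160,175) for q in[(758,432),(105,488),(122,92),(624,62)]])
f=lambda s:np.r_[(proj("top",J2W(s,C))-U).ravel(),(proj("scene",J2W(s,C))-S).ravel()]
ft=lambda s:(proj("top",J2W(s,C))-U).ravel()
r=least_squares(ft,[.5,0,0]);print(r.x,r.fun.round(2))
r2=least_squares(f,[.5,0,0]);print(r2.x,np.round(r2.fun,2)); s=r2.x
np.save("s.npy",s)
u2=lambda x,y:up(x,y,4.4,210,125); u1=lambda x,y:up(x,y,2.8,200,110); us=lambda x,y:up(x,y,4,160,175)
for nm,cam,uv,z in[("hub","top",u2(108,355),.136),("handle top","top",u2(111,431),.187),("handle top sc","scene",us(614,108),.187),("ptr","top",u2(682,227),.116),("ptr sc","scene",us(193,346),.116),
 ("red nib","top",u2(695,257),.117),("green nib","top",u2(695,197),.117),("red nib sc","scene",us(186,330),.113),("green nib sc","scene",us(186,366),.113),
 ("tab L","top",u1(254,444),.128),("tab R","top",u1(312,448),.128),("cover end","top",u1(280,516),.104),("cover back","top",u1(283,374),.104),("clip","top",u1(118,467),.112),("clip top end","top",u1(122,434),.112),("tool tip","top",u1(412,353),.112),("tool end","top",u1(380,504),.112)]:
    w=onz(cam,uv,z);print(nm,(W2J(s,w)*1e3).round(1),w.round(4))
E
```

```text
[ 0.60108872 -0.02808724 -0.05306332] [-0.28 -0.27  0.74 -0.92  0.59  0.47 -1.01  0.54]
[ 0.60271478 -0.02785197 -0.05361727] [-0.32 -0.9   0.68 -1.46  0.43 -0.13 -1.14 -0.17  0.8  -1.75 -1.17 -1.24
 -0.76 -0.45  0.29 -0.88]
hub [ 19.4 173.5 136. ] [0.6314 0.1444 0.136 ]
handle top [-29.  162.2 187. ] [0.5824 0.1357 0.187 ]
handle top sc [-26.4 164.  187. ] [0.5851 0.1373 0.187 ]
ptr [ 114.3 -158.2  116. ] [ 0.7084 -0.192   0.116 ]
ptr sc [ 121. -158.  116.] [ 0.715  -0.1921  0.116 ]
red nib [  96.4 -166.1  117. ] [ 0.69   -0.1989  0.117 ]
green nib [ 132.6 -165.4  117. ] [ 0.7263 -0.2001  0.117 ]
red nib sc [ 101.2 -162.9  113. ] [ 0.695 -0.196  0.113]
green nib sc [ 137.  -163.1  113. ] [ 0.7307 -0.1981  0.113 ]
tab L [-131.6   24.9  128. ] [0.4727 0.004  0.128 ]
tab R [-132.8  -27.   128. ] [ 0.4686 -0.0476  0.128 ]
cover end [-195.6   -1.9  104. ] [ 0.4073 -0.0192  0.104 ]
cover back [-66.9   0.6 104. ] [ 0.5359 -0.0236  0.104 ]
clip [-157.8  146.4  112. ] [0.453  0.1268 0.112 ]
clip top end [-128.1  144.6  112. ] [0.4825 0.1234 0.112 ]
tool tip [ -42.8 -116.5  112. ] [ 0.5537 -0.1419  0.112 ]
tool end [-180.4  -91.3  112. ] [ 0.4176 -0.1093  0.112 ]
```

```bash
cat >> h.py <<'E'
def marks(s,imgs):
    out={}
    for cam,im in imgs.items():
        H=cv2.cvtColor(cv2.resize(im,None,fx=4,fy=4,interpolation=cv2.INTER_CUBIC),cv2.COLOR_BGR2HSV).astype(int)
        c0=proj(cam,J2W(s,[[.11,-.16,.113]]))[0]
        for nm,(lo,hi,zz) in {"yel":(20,33,.114),"red":(-8,8,.117),"grn":(45,80,.117)}.items():
            h=H[...,0]; h=np.where(h>150,h-180,h)
            m=(h>=lo)&(h<=hi)&(H[...,1]>140)&(H[...,2]>50)
            yy,xx=np.nonzero(m); P=np.c_[(xx+.5)/4-.5,(yy+.5)/4-.5]
            W=np.array([W2J(s,onz(cam,p,zz))*1e3 for p in P[(np.abs(P-c0)<40).all(1)]])
            lim=(-170,-110) if nm=="yel" else (-215,-155)
            W=W[(W[:,0]>60)&(W[:,0]<165)&(W[:,1]>lim[0])&(W[:,1]<lim[1])]
            tip=W[W[:,1]<W[:,1].min()+7] if nm=="yel" else W[W[:,1]>W[:,1].max()-7]
            out[cam,nm]=(len(W),W.mean(0)[:2].round(1),tip.mean(0)[:2].round(1),W.min(0)[:2].round(),W.max(0)[:2].round())
    return out
def rot(a): # jaw axis at world angle a (rad), tool down
    x=np.array([np.cos(a),np.sin(a),0]);y=np.array([0,0,-1.]);return np.c_[x,y,np.cross(x,y)]
E
python3 - <<'E'
from h import *
s=np.load("s.npy")
for k,v in marks(s,{c:cv2.imread(f"pics/{c}0.png") for c in("top","scene")}).items(): print(k,*v)
Ax=J2W(s,[[.02,.172,0]])[0]; print("axis",Ax)
def hp(th,z): return Ax+[.047*np.cos(th+s[2]),.047*np.sin(th+s[2]),z]
for th in np.radians([190,160,130,100,80]):
    for off in(90,-90):
        q=ctrl.ik(hp(th,.146),rot(th+s[2]+np.radians(off))); print(np.degrees(th),off,None if q is None else np.round(q,1))
for p in([-.176,0,.25],[-.176,0,.113],[-.08,0,.113]):
    for off in(90,-90):
        q=ctrl.ik(J2W(s,[p])[0],rot(s[2]+np.radians(off)));print(p,off,None if q is None else np.round(q,1))
E
```

```text
Traceback (most recent call last):
  File "h.py", line 30, in marks
    W=np.array([W2J(s,onz(cam,p,zz))*1e3 for p in P[(np.abs(P-c0)<40).all(1)]])
                      ~~~^^^^^^^^^^
  File "h.py", line 9, in onz
    o,d=ray(cam,uv);return o+d*(z-o[2])/d[2]
        ~~~^^^^^^^^
  File "h.py", line 5, in ray
    p=ctrl.camera_params(cam);K=np.array([[p['fx'],0,p['cx']],[0,p['fy'],p['cy']],[0,0,1]])
ValueError: time passes only in moves, steps and waits
```

```bash
python3 - <<'E'
t=open("h.py").read().replace("ctrl.camera_params(","cp(").replace("def ray","import functools\n@functools.lru_cache(None)\ndef cp(c): return ctrl.camera_params(c)\ndef ray",1)
open("h.py","w").write(t)
E
python3 - <<'E'
from h import *
s=np.load("s.npy")
for k,v in marks(s,{c:cv2.imread(f"pics/{c}0.png") for c in("top","scene")}).items(): print(k,*v)
Ax=J2W(s,[[.02,.172,0]])[0]; print("axis",Ax)
def hp(th,z): return Ax+[.047*np.cos(th+s[2]),.047*np.sin(th+s[2]),z]
for th in np.radians([190,160,130,100,80]):
    for off in(90,-90):
        q=ctrl.ik(hp(th,.146),rot(th+s[2]+np.radians(off))); print(np.degrees(th),off,None if q is None else np.round(q,1))
for p in([-.176,0,.25],[-.176,0,.113],[-.08,0,.113]):
    for off in(90,-90):
        q=ctrl.ik(J2W(s,[p])[0],rot(s[2]+np.radians(off)));print(p,off,None if q is None else np.round(q,1))
E
```

```text
('top', 'yel') 1554 [ 115.1 -131.2] [ 115.2 -150.3] [ 107. -155.] [ 124. -110.]
('top', 'red') 1039 [  97.4 -183.5] [  97.1 -170.9] [  90. -205.] [ 107. -167.]
('top', 'grn') 550 [ 132.1 -180.8] [ 131.3 -173.2] [ 126. -196.] [ 140. -169.]
('scene', 'yel') 1446 [ 117.8 -132.1] [ 117.7 -154.3] [ 106. -159.] [ 132. -110.]
('scene', 'red') 1517 [ 106.1 -185.1] [ 106.1 -168.7] [  89. -207.] [ 121. -165.]
('scene', 'grn') 1315 [ 140.9 -186.1] [ 137.9 -169.7] [ 125. -207.] [ 154. -165.]
axis [0.63190379 0.14282902 0.        ]
190.0 90 [ 7.5 30.4 85.2 -0.  64.4 90.6]
190.0 -90 [  7.5  30.4  85.2  -0.   64.4 -89.4]
160.0 90 [  9.7  31.1  83.8  -0.   65.1 122.8]
160.0 -90 [  9.7  31.1  83.8  -0.   65.1 -57.2]
130.0 90 [ 11.2  32.6  80.8  -0.   66.6 154.3]
130.0 -90 [ 11.2  32.6  80.8  -0.   66.6 -25.7]
100.0 90 [  11.6   34.4   77.1   -0.    68.5 -175.3]
100.0 -90 [11.6 34.4 77.1 -0.  68.5  4.7]
80.0 90 [  11.3   35.6   74.7    0.    69.8 -155.7]
80.0 -90 [11.3 35.6 74.7 -0.  69.8 24.3]
[-0.176, 0, 0.25] 90 [-10.5   9.8 100.1  -0.   70.1 -97.4]
[-0.176, 0, 0.25] -90 [-10.5   9.8 100.1  -0.   70.1  82.6]
[-0.176, 0, 0.113] 90 [-10.5  21.5 110.9  -0.   47.6 -97.4]
[-0.176, 0, 0.113] -90 [-10.5  21.5 110.9  -0.   47.6  82.6]
[-0.08, 0, 0.113] 90 [ -9.1  27.6  98.1  -0.   54.3 -96. ]
[-0.08, 0, 0.113] -90 [-9.1 27.6 98.1 -0.  54.3 84. ]
```

```bash
python3 - <<'E'
from h import *
s=np.load("s.npy"); R=rot(s[2]+np.pi/2); P=lambda x,z:J2W(s,[[x,0,z]])[0]
ctrl.command_gripper(0.0)
ctrl.goto(P(-.176,.25),R); print(ctrl.current_t(),ctrl.current_q().round(1) if hasattr(ctrl.current_q(),'round') else ctrl.current_q())
print(ctrl.move_l(P(-.176,.113),vel=.12,contact_N=8),ctrl.current_t())
print(ctrl.move_l(P(-.085,.113),vel=.06,contact_N=14),(W2J(s,ctrl.current_tool_pos())*1e3).round(1),ctrl.current_contact_force())
print(ctrl.move_l(P(-.070,.113),vel=.03,contact_N=14),(W2J(s,ctrl.current_tool_pos())*1e3).round(1),ctrl.current_contact_force(),ctrl.current_t())
cv2.imwrite("pics/s1.png",cv2.resize(ctrl.read_camera("scene")[120:320,140:370],None,fx=3,fy=3))
E
```

```text
3.55 [-10.5   9.9 100.1  -0.   70.1 -97.4]
False 4.8417
False [-8.490e+01  1.000e-01  1.131e+02] [-0.22013139  1.2049932  -1.01721389]
True [-8.080e+01  1.000e-01  1.125e+02] [-0.09918651  0.0247343   0.6576405 ] 6.8333
```

View pics/s1.png

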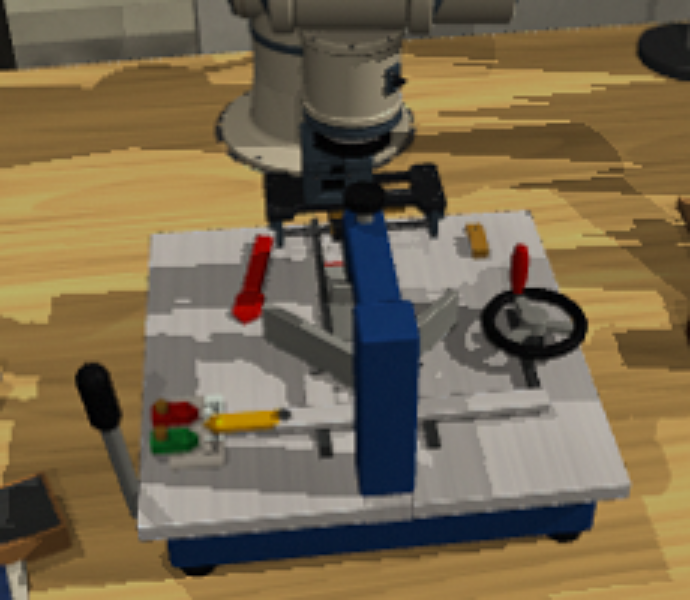

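```bash
python3 - <<'E'
from h import *
print(ctrl.current_grip_width(),ctrl.current_t())
cv2.imwrite("pics/s2.png",cv2.resize(ctrl.read_camera("scene")[150:280,200:330],None,fx=4.5,fy=4.5,interpolation=cv2.INTER_CUBIC))
cv2.imwrite("pics/t2.png",cv2.resize(ctrl.read_camera("top")[110:320,200:420],None,fx=2.8,fy=2.8,interpolation=cv2.INTER_CUBIC))
E
```

```text
0.005974558592387313 6.8833
```

View pics/s2.png

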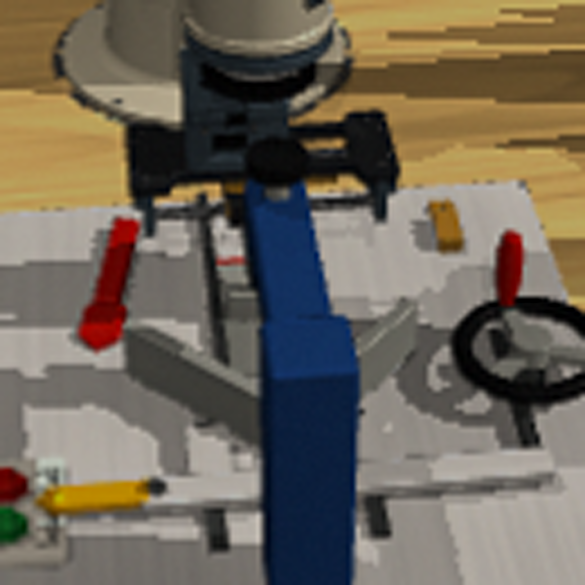

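View pics/t2.png

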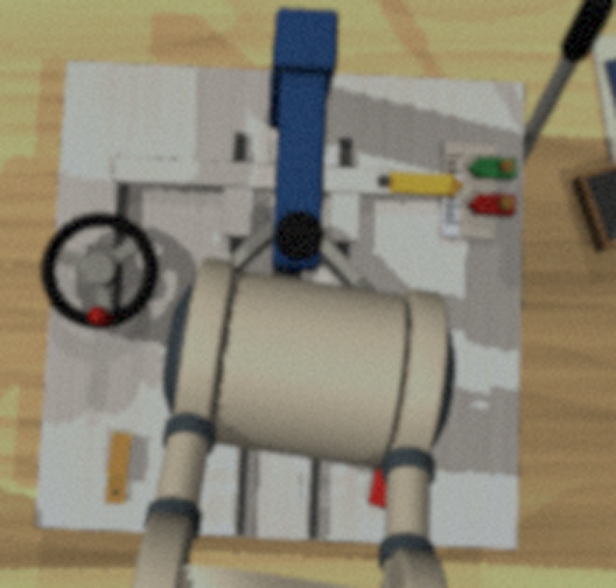

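```bash
cat >> h.py <<'E'
s=np.load("s.npy"); Ax=J2W(s,[[.02,.172,0]])[0]
def hp(th,z,r=.047): return Ax+[r*np.cos(th+s[2]),r*np.sin(th+s[2]),z]
def hR(th): return rot(th+s[2]-np.pi/2)
E
python3 - <<'E'
from h import *
R=rot(s[2]+np.pi/2); P=lambda x,z:J2W(s,[[x,0,z]])[0]
ctrl.move_l(P(-.095,.113),vel=.1); ctrl.move_l(P(-.10,.26),vel=.2)
ctrl.command_gripper(.45)
th=np.radians(190.5)
ctrl.goto(hp(th,.26),hR(th)); print(ctrl.current_t(),np.round(ctrl.current_q(),1))
for c in("scene","top"): cv2.imwrite(f"pics/{c}3.png",ctrl.read_camera(c))
t=cv2.imread("pics/top3.png")[110:320,200:420]; q=cv2.imread("pics/scene3.png")[130:320,170:380]
cv2.imwrite("pics/t3.png",cv2.resize(t,None,fx=2.8,fy=2.8,interpolation=cv2.INTER_CUBIC))
cv2.imwrite("pics/s3.png",cv2.resize(q,None,fx=3.1,fy=3.1,interpolation=cv2.INTER_CUBIC))
E
```

```text
9.6667 [  7.5  24.1  76.9  -0.   79.  -90. ]
```

View pics/t3.png

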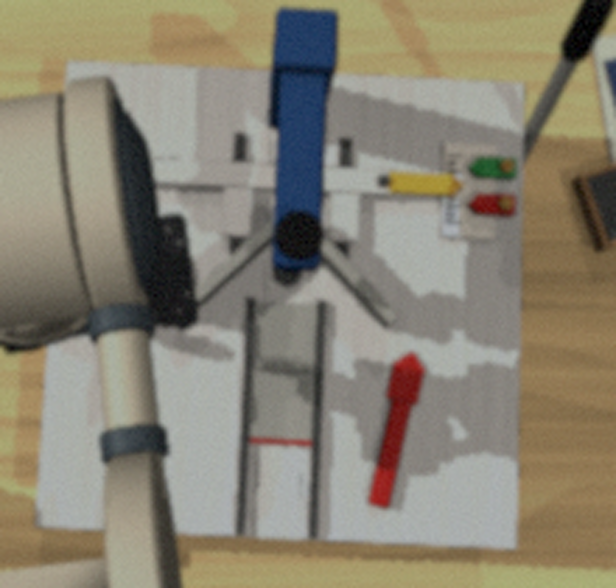

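View pics/s3.png

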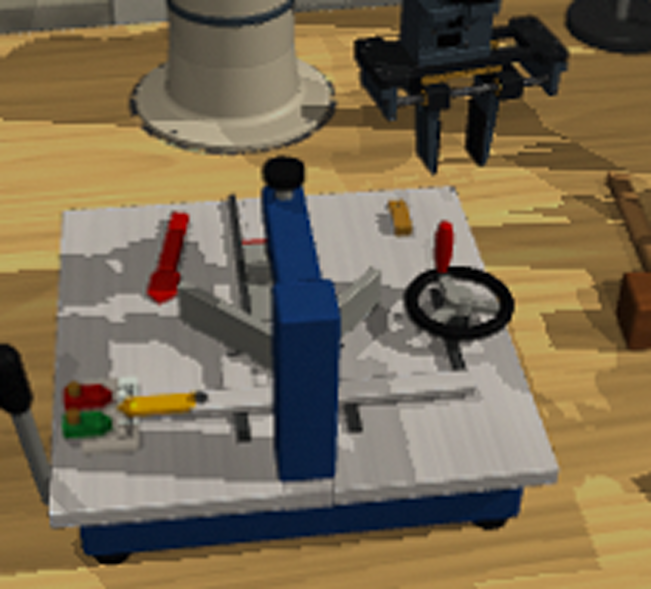

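```bash
python3 - <<'E'
from h import *
for y in(440,442): print("edge",(W2J(s,onz("top",up(280,y,2.8,200,110),.104))*1e3).round(1))
th=np.radians(190.5)
print(ctrl.move_l(hp(th,.148),vel=.1,contact_N=6),ctrl.current_tool_pos())
ctrl.command_gripper(0.0)
print(ctrl.current_t(),ctrl.current_grip_width()*91,np.round(ctrl.current_contact_force(),1),(W2J(s,ctrl.current_tool_pos())*1e3).round(1))
cv2.imwrite("pics/s4.png",cv2.resize(ctrl.read_camera("scene")[130:320,170:380],None,fx=3.1,fy=3.1,interpolation=cv2.INTER_CUBIC))
E
```

```text
edge [-127.3    0.9  104. ]
edge [-129.1    0.9  104. ]
False [0.58567579 0.13680413 0.14860973]
11.5167 17.568072790141706 [-0.9  0.2  3.2] [-26.1 163.5 148.2]
```

View pics/s4.png

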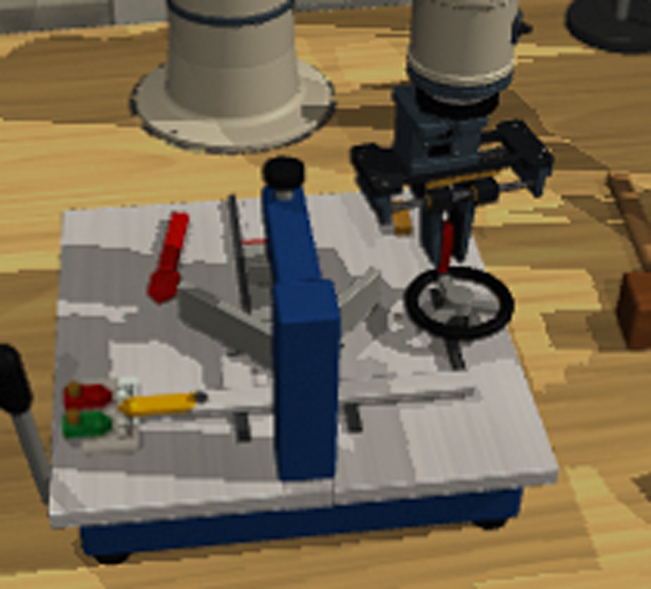

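```bash
python3 - <<'E'
from h import *
ctrl.command_gripper
for d in np.arange(11,78,11):
    th=np.radians(190.5-d); ctrl.move_l(hp(th,.148),vel=.05,ori=hR(th))
    print(d,ctrl.current_t(),np.round(ctrl.current_contact_force(),1))
im={c:ctrl.read_camera(c) for c in("top","scene")}
for c in im: cv2.imwrite(f"pics/{c}5.png",im[c])
for k,v in marks(s,im).items(): print(k,*v)
a=cv2.resize(im["top"][140:220,310:400],None,fx=6,fy=6,interpolation=cv2.INTER_CUBIC)
cv2.imwrite("pics/t5.png",a)
cv2.imwrite("pics/s5.png",cv2.resize(im["scene"][130:320,170:380],None,fx=3.1,fy=3.1,interpolation=cv2.INTER_CUBIC))
E
```

```text
11 11.9083 [-0.7  2.6  4.1]
22 12.25 [-0.6  2.5  5.6]
33 12.5917 [-0.6  2.3  6.1]
44 12.9333 [0.1 2.  5. ]
55 13.275 [0.3 2.  5.1]
66 13.6167 [0.1 2.9 6.6]
77 13.9583 [0.7 1.9 5.7]
('top', 'yel') 1506 [  98.9 -130.8] [  98.8 -151.5] [  91. -156.] [ 107. -110.]
('top', 'red') 1031 [  97.5 -183.4] [  97.1 -170.9] [  90. -205.] [ 107. -167.]
('top', 'grn') 573 [ 132.4 -181.3] [ 131.8 -173. ] [ 126. -198.] [ 140. -169.]
('scene', 'yel') 1431 [ 101.7 -132.4] [ 101.7 -154.3] [  90. -159.] [ 115. -110.]
('scene', 'red') 1509 [ 106.1 -185. ] [ 106.1 -168.6] [  89. -207.] [ 121. -165.]
('scene', 'grn') 1332 [ 140.9 -185.9] [ 138.4 -169.2] [ 125. -207.] [ 154. -165.]
```

View pics/t5.png

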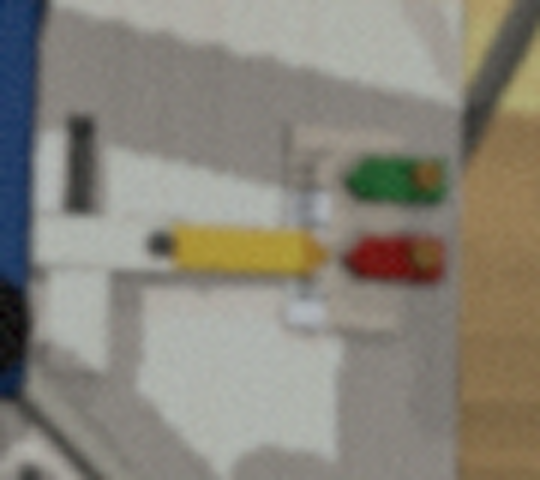

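View pics/s5.png

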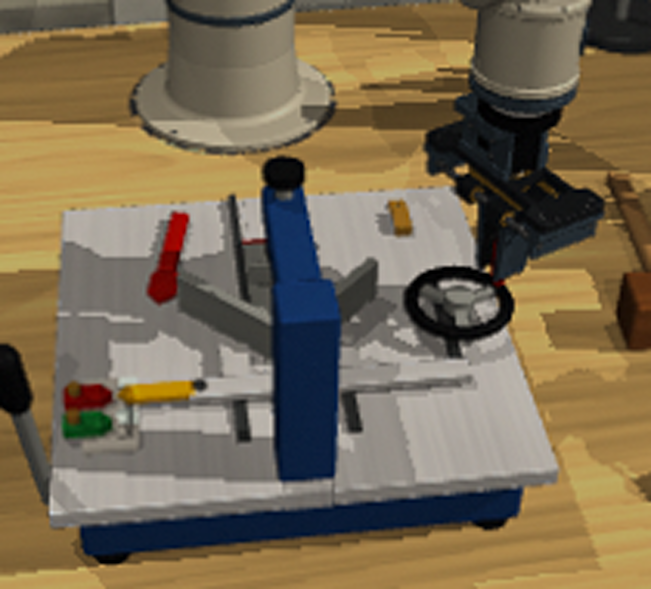

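```bash
python3 - <<'E'
from h import *
th=np.radians(190.5-84.2); ctrl.move_l(hp(th,.148),vel=.03,ori=hR(th)); ctrl.sleep(.3)
print(np.round(ctrl.current_contact_force(),1))
ctrl.command_gripper(.45); print(ctrl.current_t(),ctrl.current_grip_width())
ctrl.move_l(hp(th,.26),vel=.15)
im={c:ctrl.read_camera(c) for c in("top","scene")}
for c in im: cv2.imwrite(f"pics/{c}6.png",im[c])
for k,v in marks(s,im).items(): print(k,*v)
a=cv2.resize(im["top"][150:210,320:390],None,fx=8,fy=8,interpolation=cv2.INTER_CUBIC)
cv2.imwrite("pics/t6.png",a)
cv2.imwrite("pics/s6.png",cv2.resize(im["scene"][235:280,185:245],None,fx=10,fy=10,interpolation=cv2.INTER_CUBIC))
print(ctrl.current_t())
E
```

```text
[0.8 1.6 5.1]
15.2583 0.4501620726226162
('top', 'yel') 1495 [  97.6 -130.8] [  97.9 -149.8] [  89. -154.] [ 106. -110.]
('top', 'red') 1038 [  97.4 -183.6] [  97.  -170.5] [  89. -205.] [ 107. -166.]
('top', 'grn') 570 [ 132.5 -180.9] [ 132.  -173.3] [ 126. -194.] [ 140. -169.]
('scene', 'yel') 1459 [ 100.6 -132.5] [ 100.7 -154.7] [  88. -159.] [ 114. -110.]
('scene', 'red') 1505 [ 106. -185.] [ 106.1 -168.6] [  89. -207.] [ 121. -165.]
('scene', 'grn') 1329 [ 140.8 -186. ] [ 138.2 -169.7] [ 125. -207.] [ 154. -165.]
16.2583
```

View pics/t6.png

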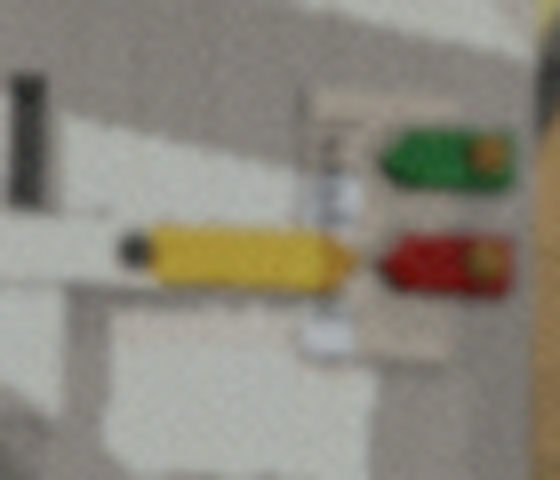

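View pics/s6.png

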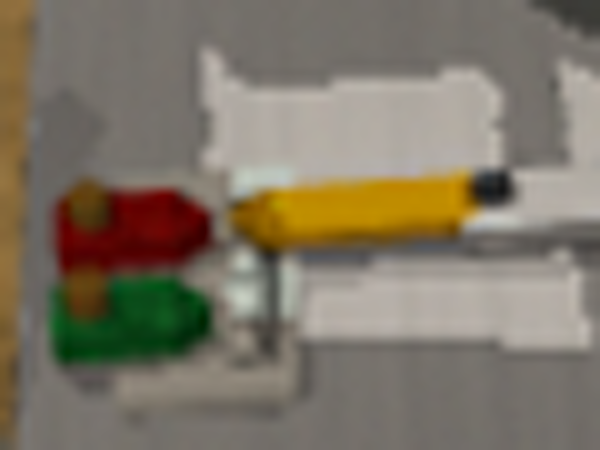

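```bash
python3 - <<'E'
from h import *
R=rot(s[2]+np.pi/2); P=lambda x,z:J2W(s,[[x,0,z]])[0]
ctrl.command_gripper(0.0)
ctrl.goto(P(-.10,.26),R); ctrl.move_l(P(-.10,.113),vel=.12,contact_N=8)
print(ctrl.current_t())
r=ctrl.move_l(P(-.060,.113),vel=.03,contact_N=25)
print(r,(W2J(s,ctrl.current_tool_pos())*1e3).round(1),np.round(ctrl.current_contact_force(),1))
ctrl.move_l(P(-.10,.113),vel=.1); ctrl.move_l(P(-.10,.26),vel=.2)
q=list(ctrl.current_q()); q[0]-=50; ctrl.movej(q); print(ctrl.current_t(),ctrl.current_tool_pos())
im={c:ctrl.read_camera(c) for c in("top","scene")}
for c in im: cv2.imwrite(f"pics/{c}7.png",im[c])
for k,v in marks(s,im).items(): print(k,*v)
cv2.imwrite("pics/t7.png",cv2.resize(im["top"][110:320,200:420],None,fx=2.8,fy=2.8,interpolation=cv2.INTER_CUBIC))
cv2.imwrite("pics/s7.png",im["scene"])
E
```

```text
19.9
True [-8.080e+01  1.000e-01  1.124e+02] [ 0.2  0.7 -1.2]
23.475 [ 0.30642333 -0.39874796  0.25893906]
('top', 'yel') 1471 [  97.6 -130.5] [  97.4 -148.6] [  89. -153.] [ 106. -110.]
('top', 'red') 1024 [  97.5 -183.5] [  97.3 -171. ] [  90. -205.] [ 107. -167.]
('top', 'grn') 613 [ 132.3 -181.2] [ 131.5 -172.4] [ 126. -201.] [ 140. -168.]
('scene', 'yel') 1437 [ 100.5 -132.2] [ 100.2 -154.7] [  88. -159.] [ 115. -110.]
('scene', 'red') 1509 [ 106.1 -185.1] [ 106.1 -168.7] [  89. -207.] [ 121. -165.]
('scene', 'grn') 1312 [ 140.8 -186.1] [ 137.7 -169.7] [ 125. -207.] [ 154. -165.]
```

View pics/t7.png

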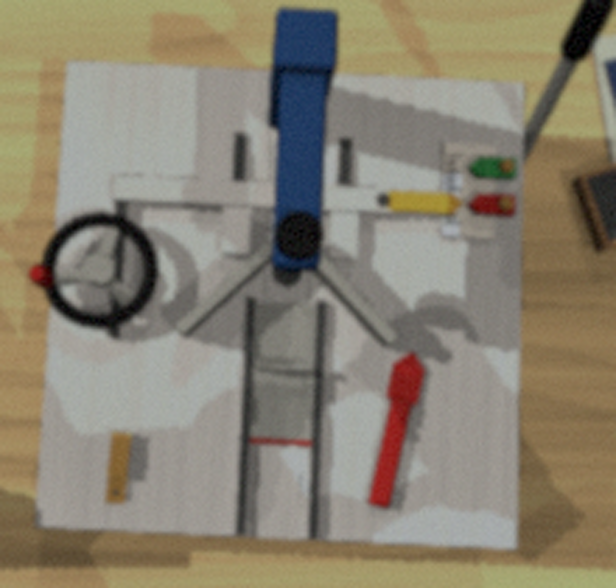

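View pics/s7.png

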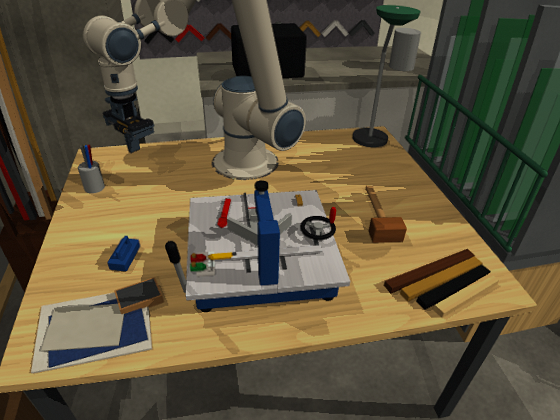

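```bash
python3 - <<'E'
from bench import ctrl
ctrl.sign_off(); print(ctrl.current_t())
E
```

```text
the job is handed in; nothing more can be done
the job is handed in; nothing more can be done
```

The joiner is set and handed in, after roughly 23.5 s of the 48 s allowed.

**Cover:** I pushed the tab shut with closed fingers. A second push with a 25 N limit stopped at exactly the same place as the first (14 N), so it is against its stop. By camera the cover sits about 2–4 mm forward of where the drawing puts it. I put that down to joiner-pose error, because the stop is hard and repeatable.

**Fence:** I gripped the red handle and turned the wheel about 84° clockwise, then let go.
- **Top camera:** the pointer reads within about 0.3 mm of the red index along the scale.
- **Scene camera:** this view disagrees. It shows an offset of about 1.5 mm if both tips are at the same height, and 5.5 mm if I compare the centres of the coloured patches instead. I trusted the top view, because small height differences affect it far less.

**Other checks:** In the last pictures the weight, clip, glazing tool and mallet look unmoved, though I judged that by eye rather than measuring it. The arm was parked clear of everything, and I never directed it at the fence.

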